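# Snap a watering module onto its rail

## Robot

A 6-joint arm with a two-finger parallel gripper is mounted at the origin on the work surface. World frame = base frame: x ahead of the robot, y to its left, z up, the work surface at z = 0. Lengths are in mm, angles in rad, forces in N, time in s.
With the tool pointing down it reaches from about 300 to 850 mm from the base axis. Payload 4.2 kg.
Tool frame: the origin (TCP) lies at the very end of the fingers, on their centre line; the grasp point (between the pads) lies 19 mm behind it (bot.pinch_z is the distance from the TCP to the grasp point, in mm); z points along the fingers, y is the line along which they close (so a half turn about z gives the same grasp; the last joint's range is limited). The gripper opens to 91 mm and grips with 3 to 60 N. Pads are 32 mm wide; open, the fingers measure 118 mm over their backs; the gripper's body (76 mm by 178 mm) begins 60 mm behind the grasp point.
Start: joints at [1.229, 0.32, 1.565, -0, 1.257, -0.02], TCP at [181.861, 545.5, 213.976] pointing down, gripper open.
Joint ranges: [-3.11, 3.11], [-0.84, 2.01], [0.21, 2.61], [-1.34, 4.49], [0.05, 2.63], [-2.56, 2.56]. Speed limits (rad/s): [2.57, 2.57, 3.14, 3.14, 3.14, 3.14].

## Interface

Orientations are given as a unit quaternion [x, y, z, w].
In Python, from rig import sense, cams, workorder, spotter, bot gives the robot as it stands.
- The arm moves only by the tool send_rows, never from a script. Its argument "rows" is one flat list of numbers, 7 for each row, row after row: the finger opening in cm, from 0 to 9.12, then the shift along the world's x, y, z in cm, then the turn, a rotation vector about the world's x, y, z in rad. In form: [gripper, tx, ty, tz, ax, ay, az, gripper, tx, ty, tz, ax, ay, az, ...]. A call has exactly 5 rows; each row shifts and turns the commanded pose from where the row before left it; what a row does not reach is not made up. A row lasts 1/10 s, in which the tool goes at most 50 mm and 8.59 degrees, less where a joint would pass 70% of its speed; a pose out of reach is approached as far as the arm can. A call with a gripper value outside its range is refused whole. The fingers move at their own pace and stop on an object; the grip force is fixed at half the most. Time passes only in rows, so rows that do not move let the fingers close, or fill a call up. It gives the time, the measured TCP pose, the force, the opening and the grip force at its end, in the units of the state.
- sense(): the state, without advancing time (a new reading comes with each control period).
- cams.camera(name): name is "side" or "top"; returns a dict with "frame" (480x640x3 uint8, red, green, blue), "fovy" (degrees; the focal length in pixels is half the picture's height over the tangent of half this angle, whatever the lens; pixels are square), "cx", "cy" (the principal point, pixels), "D" ([k1, k2, p1, p2, k3] as OpenCV has them; the pictures are not rectified), "R" (3x3) and "t" (3): a world point X has camera coordinates R X + t. Camera axes: x right, y down, z forward; pixel columns grow to the right and rows downward; lengths in mm; the calibration is good to about 2 mm. A picture is of the moment at which its call begins. There is no depth.
- workorder.hand_in(): hands the job in; it is judged then, once.
Trained networks look in the newest picture that a camera, given by its name, has taken for a name from the list of things; names that differ only in an ending like _2 or _b are one class to them, and where a whole thing is asked for, a point or a joint stands for the part that bears it (a point fixed in the world has none). Each returns a list of dicts, best first, with "score" (0 to 1); they miss things now and then, are a little off and sometimes report something else, mostly with a low value. They report only what shows in the picture. A call takes as long as a camera call.
- spotter.trace(thing, camera): "pixels" (480x640 bool, what is visible of it) and "point" ([column, row] in pixels, amid what is visible of it).
- spotter.spot_point(thing, camera): "point" ([column, row] in pixels: a listed point, or the origin of a listed thing).
The state is a dict: "t": time; "qpos": joint angles; "joint_velocities": joint speeds; "joint_torque": joint torques, N m; "tcp_pos": TCP position; "tcp_rot": TCP orientation; "ft_force": force on the tool from outside, world axes, zero at the start; "moment": the same for the moment, N m; "grip_width": opening from 0.0 (shut) to 1.0 (fully open); "grasp_force": force on a finger pad.
Only numpy, scipy, OpenCV 4.12 (cv2) and the standard library are available. Lean on these libraries where they do the work, as an engineer would, in place of code of your own. Each camera call takes 0.05 s, during which the arm holds its last target. There are 200 camera calls.

## Task

Take the watering module with the green top out of the tray and mount it in the free bay of the control panel's rail, midway between the two yellow marks: hook its fixed lip under the near edge of the rail, then rock the other end down until the orange sprung foot clicks under the far edge and the module sits level and fully home. Never strain the rail (less than about 35 N at all times); leave the red-topped spare in the tray, the two mounted modules and the other things on the table alone, and let go of the module at the end.

Things in the scene. Friction and masses are not known exactly. Their poses are not given: they have to be found in the camera images.
- module: Loose grey module, green top, 0.2 kg (+-30 %), standing on its legs in the tray. Housing x -31 to +38 mm, 34 mm wide (y +-17, flat sides to grip), upper nose x -24 to +31, top z = 67. Origin: level with the legs' undersides, mid-width; z up. Seat (flat underside of the housing, rests on the rail's top when home) at z = 17. Lip at the -x end, orange foot at the +x end, between legs.
- lip (a point): Tip of the fixed lip: its top inner edge, module (-18.5, 0, 10.5) mm, axes as the module's. The lip is 4 mm thick and juts 5 mm in from a leg (x -31 to -23.5, z 0 to 17), leaving a 6.5 mm slot under the seat for the rail's edge. It enters only with the +x end raised 17 to 27 degrees (22 is good): seat on the rail's near edge, then slide it on along its own +x until the leg meets the edge.
- foot_top (a point): Point on the module's top face above the orange foot, module (30, 0, 67) mm: a good place to press. As the module rocks from 16 degrees to level it moves some 15 mm away along the bay x as well as down, so follow the arc or the module is dragged off its hook. A fixed stop at module x 25 mm (z 13.5 to 17) passes the far edge only if the leg is against the near edge (2 mm of play). Axes as the module's.
- module_foot (a joint): Push-back of the orange sprung foot along module +x: 0 = out, 0.007 m = fully back. Its tooth (tip x 18.5, z 10.5 to 12.5 mm; underside slants to x 22, z 1) meets the rail's far edge at about 16 degrees of tilt. Rocking on takes a push over the foot that rises to some 4 to 10 N and drives it back 4 to 5 mm; then it jumps out under the rail, back to near 0: the click.
- bay (a point): Middle of the free bay, on the rail's flat top, 36 mm above the table, between yellow marks 48 mm apart. x across the rail, away from the robot (near edge x = -23 mm, far edge +23), y along it, z up. Home, the module's x points along this x and its origin is 17 mm below, within 2 mm in x (some play). Readings are a millimetre or two out: find the rail's top and edge by touch.
- panel: Fixed grey control panel, 160 (x) by 280 (y) by 8 mm, on the robot's left or right and turned up to 15 degrees; origin at the centre of its underside, axes as the bay's. Its rail is a 3 mm steel strip 46 mm wide and 260 long, on a 24 mm wide web, with 25 mm free under its edges. Mounted modules stand 105 mm to either side of the bay's middle.
- mounted_left: Mounted module with a blue top, fixed on the rail at the bay's +y side; origin and size as the module's.
- mounted_right: Mounted module with a white top, fixed on the rail at the bay's -y side; origin and size as the module's.
- tray: Black open tray 170 (x) by 290 (y) mm, walls 22 mm high and 4 mm thick, fixed to the table; origin at the centre of its underside, floor 4 mm up.
- spare: Red-topped spare module, same shape as the green one; to be left in the tray. Which end of the tray it has varies.
- pot_a: Terracotta pot 87 mm wide with a pink flower, about 125 mm high; bystander.
- pot_b: Terracotta pot 87 mm wide with a yellow flower, about 125 mm high; bystander.
- pot_c: Terracotta pot 94 mm wide with a red flower, about 130 mm high; bystander.
- feed: Green plant-feed bottle 60 mm wide, 150 mm high; bystander.
- driver: Screwdriver lying on the table; bystander.

How it is judged:
By the outcome, as a careful person would: the job done as asked, in the order asked, and still so for the second after the job is handed in, with the robot touching nothing.
It also fails if it takes over 64 s, if anything falls off the work surface, if the arm or the gripper's body presses on something with over 40 N, if the wrist force passes 120 N, or if a joint passes its speed limit or range.

## Working session

There is one attempt and no reset: what is moved stays moved. The work goes in short steps, Python scripts to look and compute and a tool call to move; the robot and the scene stay as the last step left them, time stands still between calls to the robot, and variables do not carry over. Pictures are saved under pics/ and viewed, at most 10 in all, crops included, and the job is handed in when it is done.

Besides the shell and the picture viewer there is one more tool, called after "Call:" as a command line: name --argument value ..., lists and objects as JSON in quotes. send_rows: Moves the arm, as the interface text tells. Its arguments: {"type":"object","properties":{"rows":{"type":"array"}},"required":["rows"]}

```bash
ls; mkdir -p pics; cat > h.py <<'E'
import numpy as np, cv2
from rig import sense, cams, workorder, spotter, bot
def cam(n):
    c=cams.camera(n); f=240/np.tan(np.radians(c["fovy"])/2)
    c["K"]=np.array([[f,0,c["cx"]],[0,f,c["cy"]],[0,0,1.]]); c["R"]=np.array(c["R"]);c["t"]=np.array(c["t"]);c["D"]=np.array(c["D"],float); return c
def ray(c,p):
    u=cv2.undistortPoints(np.array([[p]],float),c["K"],c["D"])[0,0]
    return -c["R"].T@c["t"], c["R"].T@np.array([u[0],u[1],1])
def at_z(c,p,z):
    o,d=ray(c,p); return o+d*(z-o[2])/d[2]
def proj(c,X):
    return cv2.projectPoints(np.array(X,float).reshape(-1,1,3),cv2.Rodrigues(c["R"])[0],c["t"],c["K"],c["D"])[0][:,0]
def tri(c1,p1,c2,p2):
    o1,d1=ray(c1,p1);o2,d2=ray(c2,p2);s=np.linalg.lstsq(np.array([d1,-d2]).T,o2-o1,rcond=None)[0]
    a=o1+s[0]*d1;b=o2+s[1]*d2; return (a+b)/2,np.linalg.norm(a-b)
E
python3 - <<'E'
from h import *
C={n:cam(n) for n in("top","side")}
for n,c in C.items():
    cv2.imwrite(f"pics/{n}0.png",c["frame"][:,:,::-1]); print(n,c["fovy"],(-c["R"].T@c["t"]).round())
P={}
for th in["module","lip","foot_top","bay","panel","mounted_left","mounted_right","tray","spare","pot_a","pot_b","pot_c","feed","driver"]:
    for n in C:
        r=spotter.spot_point(th,n)
        for q in r[:2]: print(th,n,round(q["score"],2),np.round(q["point"],1))
        if r:P[th,n]=r[0]["point"]
    if (th,"top") in P and (th,"side") in P:
        x,e=tri(C["top"],P[th,"top"],C["side"],P[th,"side"]);print("   ",x.round(1),e.round(1))
s=sense();print({k:np.round(v,3) for k,v in s.items()})
E
```

```text
pics
top 46.488809137747936 [ 455.  -37. 1337.]
side 49.38693330288029 [ 369. -718.  768.]
module top 0.71 [181.  295.8]
module top 0.45 [390.  290.2]
module side 0.59 [234.3 184.9]
    [523.  288.7 -13.4] 3.7
lip top 0.66 [178.  302.3]
lip side 0.6 [229.2 178.6]
lip side 0.51 [317.1 345.3]
    [509.6 289.4   8. ] 10.5
foot_top top 0.79 [176.3 280.1]
foot_top side 0.79 [245.6 154.1]
    [555.6 280.3  73.4] 6.7
bay top 0.56 [391.5 289.9]
bay side 0.76 [318.  333.2]
    [ 550.4 -216.6   27.9] 9.4
panel top 0.56 [390.6 289.7]
panel side 0.72 [240.3 196. ]
panel side 0.59 [318.4 344.1]
    [ 493.  -170.3  322.4] 65.9
mounted_left top 0.97 [350.6 272.8]
mounted_left top 0.63 [206.8 292.8]
mounted_left side 0.71 [313.9 289. ]
mounted_left side 0.64 [231.2 184.4]
    [ 583.7 -118.6   25.1] 1.2
mounted_right top 0.81 [435.2 301.7]
mounted_right side 0.98 [324.  396.9]
    [ 523.6 -324.2    9.1] 5.2
tray top 0.89 [205.6 292.6]
tray top 0.53 [393.7 289.6]
tray side 0.71 [239.2 198.1]
tray side 0.41 [229.2 176.4]
    [526.6 228.5  -8. ] 7.7
spare top 0.88 [233.2 294.9]
spare side 0.67 [248.4 21
[... 516 characters left out ...]
side 0.67 [303.5 150.3]
    [731.8 365.8 -10.6] 6.9
driver top 0.84 [479.3 241.2]
driver top 0.61 [351.3 275. ]
driver side 0.87 [436.7 430.5]
    [ 670.6 -434.9    4.1] 1.1
{'t': np.float64(1.5), 'qpos': array([ 1.229,  0.32 ,  1.565,  0.   ,  1.257, -0.02 ]), 'joint_velocities': array([ 0.   , -0.001,  0.001,  0.001,  0.002,  0.001]), 'joint_torque': array([ 0.0000e+00, -4.1235e+01, -2.3223e+01,  7.3000e-02,  3.8000e-02,
        0.0000e+00]), 'tcp_pos': array([181.85 , 545.488, 213.985]), 'tcp_rot': array([ 0.16 ,  0.987,  0.   , -0.   ]), 'ft_force': array([ 0.374, -0.117,  0.131]), 'moment': array([-0.004,  0.044,  0.035]), 'grasp_force': np.float64(0.0), 'grip_width': np.float64(0.999)}
```

View images.

View pics/top0.png

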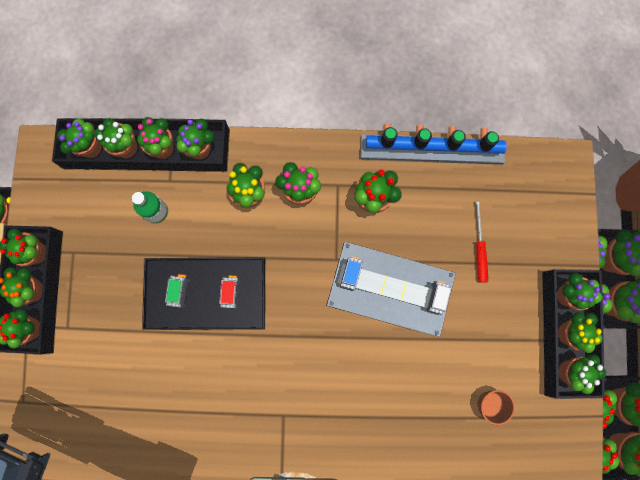

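View pics/side0.png

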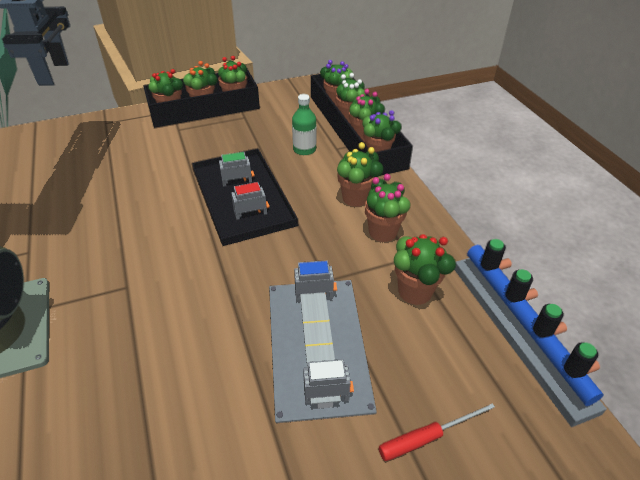

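Top view: green module at (174,291) is at the left end of the black tray, red spare at (228,291). The panel is on the right, its blue module at (351,272), white at (438,297) and yellow marks near (393,288). Side view: green (236,160), yellow marks at (317,322) and (319,345). The networks agree with this, apart from the pot labels.

```bash
cat >> h.py <<'E'
R={"green":((45,110,60),(80,255,255)),"blue":((105,150,60),(125,255,255)),"yellow":((20,60,120),(32,255,255)),"red":((0,170,110),(6,255,255))}
def col(c,name,box):
    h=cv2.cvtColor(c["frame"],cv2.COLOR_RGB2HSV); m=cv2.inRange(h,*R[name]); k=np.zeros_like(m); x0,y0,x1,y1=box; k[y0:y1,x0:x1]=m[y0:y1,x0:x1]
    return k
def blob(m):
    """largest blob: centroid, min-area rect corners"""
    n,l,s,cc=cv2.connectedComponentsWithStats(m); i=1+s[1:,4].argmax(); ys,xs=np.where(l==i)
    return cc[i],s[i,4],np.stack([xs,ys],1)
def yaw_of(c,pts,z):
    w=np.array([at_z(c,p,z)[:2] for p in pts]); r=cv2.minAreaRect(w.astype(np.float32)); b=cv2.boxPoints(r)
    e=b[1]-b[0],b[2]-b[1]; L=max(e,key=np.linalg.norm); a=np.degrees(np.arctan2(L[1],L[0])); a=(a+90)%180-90
    return np.round(r[0],1),np.round(sorted(map(np.linalg.norm,e)),1),a.round(1)
E
python3 - <<'E'
from h import *
T,S=cam("top"),cam("side")
for nm,z,bt,bs in[("green",67+4,(160,270,190,310),(215,148,255,172)),("red",71,(215,272,242,310),(230,178,265,200)),("blue",86,(335,250,365,292),(295,258,335,280))]:
    a,b=blob(col(T,nm,bt)),blob(col(S,nm,bs))
    print(nm,a[0].round(1),b[0].round(1),a[1],b[1],"tri",[np.round(v,1) for v in tri(T,a[0],S,b[0])])
    for c,q in((T,a),(S,b)): print("   ",at_z(c,q[0],z).round(1),yaw_of(c,q[2],z))
for n,c,bx in(("T",T,(372,270,420,305)),("S",S,(295,305,345,360))):
    m=col(c,"yellow",bx); k,l,s,cc=cv2.connectedComponentsWithStats(m)
    for i in range(1,k):
        if s[i,4]>6:
            ys,xs=np.where(l==i); w=np.array([at_z(c,p,36)[:2] for p in np.stack([xs,ys],1)]); v=cv2.fitLine(w.astype(np.float32),2,0,.01,.01)[:2].ravel()
            print(n,s[i,4],cc[i].round(1),at_z(c,cc[i],36).round(1),"dir",np.degrees(np.arctan(v[1]/v[0])).round(1), "ext",np.ptp((w@v)).round(1))
for th in("panel","module"):
  for n,c in(("top",T),("side",S)):
    for r in spotter.trace(th,n)[:2]:
        print(th,n,round(r["score"],2),np.round(r["point"]),r["pixels"].sum(), yaw_of(c,np.argwhere(r["pixels"])[:,::-1],8) if th=="panel" else "")
a=cv2.resize(T["frame"][235:345,130:460],None,fx=2.4,fy=2.4,interpolation=3);b=cv2.resize(S["frame"][140:420,190:390],None,fx=1.1,fy=1.1)
b=b[:,:]; o=np.zeros((a.shape[0]+b.shape[0],max(a.shape[1],b.shape[1]),3),np.uint8);o[:a.shape[0],:a.shape[1]]=a;o[a.shape[0]:,:b.shape[1]]=b
cv2.imwrite("pics/z0.png",o[:600,:800,::-1])
E
```

```text
green [173.3 290.6] [233.3 156.6] 257 141 tri [array([529.9, 287.6,  68.2]), np.float64(2.7)]
    [528.4 287.   71. ] (array([528.7, 287.2]), array([27.6, 49.3], dtype=float32), np.float32(-5.0))
    [530.6 283.4  71. ] (array([530.5, 283.4]), array([26.2, 49.8], dtype=float32), np.float32(-3.3))
red [227.3 291.5] [247.  188.1] 248 171 tri [array([530.9, 163.3,  68.3]), np.float64(1.4)]
    [530.  162.9  71. ] (array([529.8, 162.6]), array([27.1, 48.4], dtype=float32), np.float32(-0.9))
    [530.9 159.8  71. ] (array([531.3, 160.7]), array([26.9, 48.3], dtype=float32), np.float32(-1.8))
blue [351.8 272.2] [313.3 267.6] 259 302 tri [array([ 581. , -118. ,   83.5]), np.float64(2.4)]
    [ 579.6 -117.5   86. ] (array([ 579.7, -117.5]), array([27.2, 48.6], dtype=float32), np.float32(-15.8))
    [ 581.5 -120.3   86. ] (array([ 581.5, -120.2]), array([27.2, 48.9], dtype=float32), np.float32(-14.3))
T 28 [383.1 286. ] [ 553.9 -194.7   36. ] dir -14.6 ext 46.2
T 28 [403.1 291. ] [ 543.2 -241.9   36. ] dir -14.8 ext 46.8
S 51 [316.  321.1] [ 558.5 -197.5   36. ] dir -14.9 ext 45.6
S 56 [318.5 344. ] [ 546.2 -243.9   36. ] dir -14.7 ext 45.6
panel top 0.6 [391. 288.] 7730 (array([ 550.4, -217.8]), array([160.6, 280.3], dtype=float32), np.float32(75.7))
panel side 0.78 [320. 348.] 13375 (array([ 558.7, -195.3]), array([159.6, 339.2], dtype=float32), np.float32(75.6))
module top 0.85 [175. 288.] 584 
module top 0.15 [298. 182.] 1302 
module side 0.84 [233. 169.] 784
```

Green module: top centre about (529.5, 285.5), yaw -4°, lip towards the robot. Bay: about (550.5, -219.5), yaw -14.6°. Moving to the module now.

Call:
send_rows --rows '[9.1, 3.9, -2.9, -1.1, 0, 0, 0.028, 9.1, 3.9, -2.9, -1.1, 0, 0, 0.028, 9.1, 3.9, -2.9, -1.1, 0, 0, 0.028, 9.1, 3.9, -2.9, -1.1, 0, 0, 0.028, 9.1, 3.9, -2.9, -1.1, 0, 0, 0.028]'

```text
t: 2.3
tcp_pos: [378.2, 399.3, 158.8]
tcp_rot: [0.09, 0.996, 0.0, 0.0]
ft_force: [1.1, 0.9, 0.9]
grip_width: 1.0
grasp_force: 0.0
```

Call:
send_rows --rows '[9.1, 3.9, -2.9, -1.1, 0, 0, 0.028, 9.1, 3.9, -2.9, -1.1, 0, 0, 0.028, 9.1, 3.9, -2.9, -1.1, 0, 0, 0.028, 9.1, 3.9, -2.9, -1.1, 0, 0, 0.028, 9.1, 0, 0, 0, 0, 0, 0]'

```text
t: 2.8
tcp_pos: [536.6, 280.6, 113.2]
tcp_rot: [0.038, 0.999, -0.001, 0.0]
ft_force: [-1.1, 0.2, -0.1]
grip_width: 0.997
grasp_force: 0.0
```

```bash
cat >> h.py <<'E'
from scipy.spatial.transform import Rotation as Ro
def st():
    s=sense(); M=Ro.from_quat(s["tcp_rot"]).as_matrix()
    print("t",round(float(s["t"]),2),"tcp",np.round(s["tcp_pos"],1),"F",np.round(s["ft_force"],1),"M",np.round(s["moment"],2),"w",round(float(s["grip_width"])*91.2,1),"g",round(float(s["grasp_force"]),1))
    print("yaw(tool y)",np.degrees(np.arctan2(M[1,1],M[0,1])).round(2),"approach",M[:,2].round(3)); return s,M
E
python3 -c "
from h import *
s,M=st();print(s['qpos'].round(2))"
```

```text
t 2.8 tcp [536.6 280.6 113.2] F [-1.1  0.2 -0.1] M [0.05 0.07 0.03] w 90.9 g 0.0
yaw(tool y) 85.7 approach [ 0.    -0.002 -1.   ]
[ 0.46  0.44  1.64 -0.    1.06 -1.03]
```

Call:
send_rows --rows '[9.1, 0.05, 0.1, -2.0, 0, 0, 0, 9.1, 0.05, 0, -2.0, 0, 0, 0, 9.1, 0, 0, -2.0, 0, 0, 0, 9.1, 0, 0, -1.6, 0, 0, 0, 9.1, 0, 0, -0.8, 0, 0, 0]'

```text
t: 3.3
tcp_pos: [532.6, 285.6, 29.7]
tcp_rot: [0.035, 0.999, -0.0, -0.001]
ft_force: [0.3, 0.2, 0.8]
grip_width: 0.998
grasp_force: 0.0
```

Call:
send_rows --rows '[7.5, 0, 0, 0, 0, 0, 0, 6.0, 0, 0, 0, 0, 0, 0, 4.5, 0, 0, 0, 0, 0, 0, 2.5, 0, 0, 0, 0, 0, 0, 2.0, 0, 0, 0, 0, 0, 0]'

```text
t: 3.8
tcp_pos: [534.2, 285.7, 31.6]
tcp_rot: [0.035, 0.999, 0.0, 0.0]
ft_force: [-0.2, -1.1, -0.1]
grip_width: 0.591
grasp_force: 0.0
```

Call:
send_rows --rows '[1.0, 0, 0, 0, 0, 0, 0, 0, 0, 0, 0, 0, 0, 0, 0, 0, 0, 0, 0, 0, 0, 0, 0, 0, 0, 0, 0, 0, 0, 0, 0, 0, 0, 0, 0]'

```text
t: 4.3
tcp_pos: [533.9, 285.5, 31.1]
tcp_rot: [0.035, 0.999, 0.0, 0.0]
ft_force: [0.4, -1.4, 1.3]
grip_width: 0.373
grasp_force: 29.5
```

```bash
python3 -c "
from h import *
st()"
```

```text
t 4.3 tcp [533.9 285.5  31.1] F [ 0.4 -1.4  1.3] M [-0.    0.05  0.02] w 34.0 g 29.5
yaw(tool y) 86.01 approach [ 0.  0. -1.]
```

Call:
send_rows --rows '[0, 0, 0, 2.0, 0, 0, 0, 0, 0, 0, 3.0, 0, 0, 0, 0, 0, 0, 3.0, 0, 0, 0, 0, 0, 0, 3.0, 0, 0, 0, 0, 0, 0, 3.0, 0, 0, 0]'

```text
t: 4.8
tcp_pos: [533.4, 285.3, 171.6]
tcp_rot: [0.035, 0.999, -0.0, -0.001]
ft_force: [0.5, 0.3, -1.9]
grip_width: 0.371
grasp_force: 29.5
```

Call:
send_rows --rows '[0, 0.1, -3.5, 0, 0, 0, -0.0185, 0, 0.1, -4.8, 0, 0, 0, -0.0185, 0, 0.1, -4.8, 0, 0, 0, -0.0185, 0, 0.1, -4.8, 0, 0, 0, -0.0185, 0, 0.1, -4.8, 0, 0, 0, -0.0185]'

```text
t: 5.3
tcp_pos: [538.2, 56.8, 170.6]
tcp_rot: [0.081, 0.997, -0.0, -0.0]
ft_force: [0.5, -0.3, -1.3]
grip_width: 0.375
grasp_force: 29.6
```

Call:
send_rows --rows '[0, 0.1, -4.8, 0, 0, 0, -0.0185, 0, 0.1, -4.8, 0, 0, 0, -0.0185, 0, 0.1, -4.8, 0, 0, 0, -0.0185, 0, 0.1, -4.8, 0, 0, 0, -0.0185, 0, 0, -4.8, 0, 0, 0, -0.0185]'

```text
t: 5.8
tcp_pos: [542.4, -183.4, 170.6]
tcp_rot: [0.128, 0.992, 0.0, -0.0]
ft_force: [-0.1, 0.7, -1.5]
grip_width: 0.373
grasp_force: 29.6
```

Call:
send_rows --rows '[0, 0, -3.5, 0, -0.0237, -0.0912, 0, 0, 0, 0, -1.0, -0.0237, -0.0912, 0, 0, 0, 0, -2.0, -0.0237, -0.0912, 0, 0, 0, 0, -2.0, -0.0237, -0.0912, 0, 0, 0, 0, -2.0, -0.0237, -0.0912, 0]'

```text
t: 6.3
tcp_pos: [542.0, -216.7, 100.6]
tcp_rot: [0.124, 0.964, -0.03, 0.233]
ft_force: [1.4, 1.3, -2.2]
grip_width: 0.376
grasp_force: 29.6
```

```bash
cat >> h.py <<'E'
YB=-14.6
EX=np.array([np.cos(np.radians(YB)),np.sin(np.radians(YB)),0]);EY=np.array([-EX[1],EX[0],0])
def look(tag,view=True):
    T,S=cam("top"),cam("side")
    s,M=st(); tcp=s["tcp_pos"]
    g=[]
    for c,bx,ybx in((T,(365,255,425,320),(372,270,420,305)),(S,(280,260,360,380),(295,300,345,365))):
        m=col(c,"green",bx); b=blob(m); g.append(b[0]); print("green",b[0].round(1),b[1])
    for n in("top","side"): cv2.imwrite(f"pics/{tag}{n}.png",(T if n=="top" else S)["frame"][:,:,::-1])
    x,e=tri(T,g[0],S,g[1]); print("green centre",x.round(1),e.round(1),"in tool",(M.T@(x-tcp)).round(1)); return T,S,s,M
E
python3 -c "
from h import *
T,S,s,M=look('a')
print('tilt',np.degrees(np.arcsin(M[:,2]@EX)).round(2),'roll',np.degrees(np.arcsin(M[:,2]@EY)).round(2))
a=cv2.resize(T['frame'][230:340,320:470],None,fx=4,fy=4)[:,:,::-1];b=cv2.resize(S['frame'][220:440,250:390],None,fx=2,fy=2)[:,:,::-1]
o=np.zeros((440,880,3),np.uint8);o[:,:600]=a;o[:,600:]=b
cv2.imwrite('pics/a.png',cv2.resize(o,(800,400)))"
```

```text
t 6.4 tcp [ 535.4 -213.2   94.8] F [-0.9  1.1 -2.2] M [0.17 0.42 0.02] w 34.1 g 29.5
yaw(tool y) 75.35 approach [ 0.427 -0.108 -0.898]
green [396.4 295.4] 34
green [304.6 298.7] 19
green centre [ 530.3 -213.6  126.1] 5.9 in tool [ -9.4  -1.5 -30.3]
tilt 26.12 roll 0.2
```

View pics/a.png

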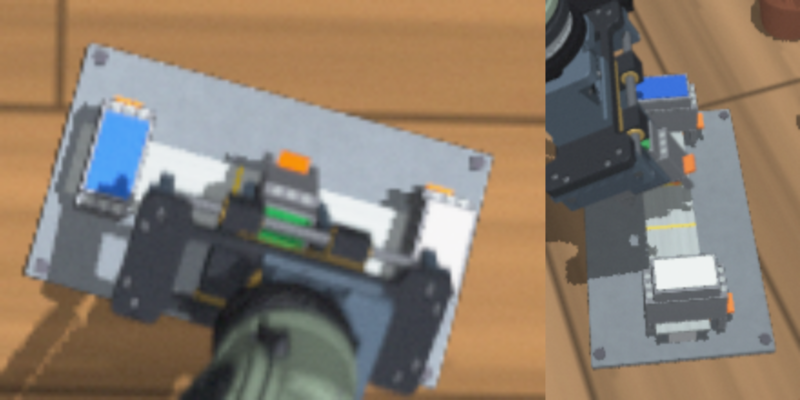

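The picture shows the module held tilted above the bay with its foot raised, green at top-view pixel (396,295), between the blue and white modules. I'll let it settle and read again.

Call:
send_rows --rows '[0, 0, 0, 0, 0, 0, 0, 0, 0, 0, 0, 0, 0, 0, 0, 0, 0, 0, 0, 0, 0, 0, 0, 0, 0, 0, 0, 0, 0, 0, 0, 0, 0, 0, 0]'

```text
t: 6.9
tcp_pos: [543.7, -216.7, 101.7]
tcp_rot: [0.123, 0.964, -0.03, 0.232]
ft_force: [0.6, -0.0, -1.8]
grip_width: 0.376
grasp_force: 29.5
```

```bash
cat >> h.py <<'E'
BAY=np.array([550.5,-219.5,36]); MX=8.;MZ=27.
def mod():
    """module pose in bay frame from TCP"""
    s,M=st(); d=s["tcp_pos"]-BAY; p=np.array([d@EX,d@EY,d[2]]); th=np.arcsin(M[:,2]@EX)
    f=lambda x,z:(p[0]+(x-MX)*np.cos(th)-(z-MZ)*np.sin(th), p[2]+(x-MX)*np.sin(th)+(z-MZ)*np.cos(th))
    F=s["ft_force"]
    print("tilt",np.degrees(th).round(2),"tcp bay",p.round(1),"lip",np.round(f(-18.5,10.5),1),"leg/seat",np.round(f(-23.5,17),1),"foot bottom",np.round(f(22,1),1),"tooth",np.round(f(18.5,10.5),1),"Fbay",np.round([F@EX,F@EY,F[2]],1))
    return s,M,f
E
python3 -c "
from h import *
mod()
o=[]
T=cam('top');S=cam('side')
for n,c in(('T',T),('S',S)):
    h=cv2.cvtColor(c['frame'],cv2.COLOR_RGB2HSV); m=cv2.inRange(h,(8,190,150),(18,255,255)); k,l,s,cc=cv2.connectedComponentsWithStats(m)
    for i in range(1,k):
        if s[i,4]>5 and ((340<cc[i][0]<450 and 255<cc[i][1]<310) if n=='T' else (310<cc[i][0]<365 and 250<cc[i][1]<400)): print(n,cc[i].round(1),s[i,4])
"
```

```text
t 6.9 tcp [ 543.7 -216.7  101.7] F [ 0.6 -0.  -1.8] M [ 0.15  0.4  -0.  ] w 34.3 g 29.5
yaw(tool y) 75.43 approach [ 0.44  -0.114 -0.891]
tilt 27.06 tcp bay [-7.3  1.  65.7] lip [-23.4  39. ] leg/seat [-30.8  42.5] foot bottom [17.  48.9] tooth [ 9.5 55.8] Fbay [ 0.6  0.1 -1.8]
T [400.5 273.7] 28
```

```bash
python3 -c "
from h import *
T=cam('top');S=cam('side')
s,M,f=mod()
for n,c in(('T',T),('S',S)):
    h=cv2.cvtColor(c['frame'],cv2.COLOR_RGB2HSV); m=cv2.inRange(h,(8,150,140),(19,255,255)); k,l,q,cc=cv2.connectedComponentsWithStats(m)
    for i in range(1,k):
        if q[i,4]>5 and ((340<cc[i][0]<450 and 255<cc[i][1]<310) if n=='T' else (310<cc[i][0]<365 and 250<cc[i][1]<400)): print(n,cc[i].round(1),q[i,4])
    for z in(5,12,20):
        P=[BAY+40*EX+y*EY+[0,0,z-17] for y in(105,-105)]; a=f(40,z); d=(s['tcp_pos']-BAY)@EY
        P.append(BAY+a[0]*EX+d*EY+[0,0,a[1]]); print(n,z,proj(c,P).round(1).tolist())
"
```

```text
t 7.1 tcp [ 543.  -216.5  101.1] F [ 0.5 -0.  -1.4] M [0.1 0.4 0. ] w 34.0 g 29.5
yaw(tool y) 75.41 approach [ 0.439 -0.114 -0.891]
tilt 27.0 tcp bay [-8.1  1.  65.1] lip [-24.2  38.3] leg/seat [-31.6  41.9] foot bottom [16.2 48.3] tooth [ 8.8 55.1] Fbay [ 0.4  0.1 -1.4]
T [400.5 274. ] 34
T 5 [[354.7, 259.7], [439.7, 283.9], [400.5, 272.7]]
T 12 [[354.9, 259.4], [440.3, 283.7], [400.5, 273.8]]
T 20 [[355.2, 259.0], [441.1, 283.4], [400.6, 275.0]]
S [334.8 286.4] 17
S [333.7 306.5] 53
S [351.1 387.1] 27
S 5 [[332.0, 288.5], [347.1, 388.6], [334.5, 308.4]]
S 12 [[332.1, 286.0], [347.3, 386.3], [332.6, 306.1]]
S 20 [[332.2, 283.2], [347.5, 383.7], [330.5, 303.5]]
```

Call:
send_rows --rows '[0, 0.04, -0.11, -1.0, 0, 0, 0, 0, 0, 0, -1.2, 0, 0, 0, 0, 0, 0, -1.0, 0, 0, 0, 0, 0, 0, -0.6, 0, 0, 0, 0, 0, 0, -0.3, 0, 0, 0]'

```text
t: 7.6
tcp_pos: [542.8, -217.5, 58.8]
tcp_rot: [0.124, 0.965, -0.029, 0.231]
ft_force: [0.7, 0.7, -1.4]
grip_width: 0.376
grasp_force: 29.5
```

Call:
send_rows --rows '[0, 0, 0, 0, 0, 0, 0, 0, 0, 0, 0, 0, 0, 0, 0, 0, 0, -0.1, 0, 0, 0, 0, 0, 0, 0, 0, 0, 0, 0, 0, 0, 0, 0, 0, 0]'

```text
t: 8.1
tcp_pos: [543.4, -217.6, 59.2]
tcp_rot: [0.124, 0.964, -0.03, 0.232]
ft_force: [-0.2, -0.7, -1.0]
grip_width: 0.373
grasp_force: 29.5
```

```bash
sed -i 's/^BAY=.*;MX/BAY=np.array([552.9,-220.1,36]); MX/' h.py; python3 -c "
from h import *
mod()"
```

```text
t 8.1 tcp [ 543.4 -217.6   59.2] F [-0.2 -0.7 -1. ] M [ 0.14  0.46 -0.04] w 34.0 g 29.5
yaw(tool y) 75.41 approach [ 0.44  -0.114 -0.891]
tilt 27.02 tcp bay [-7.4  0.  23.2] lip [-23.5  -3.5] leg/seat [-30.9   0. ] foot bottom [16.9  6.4] tooth [ 9.5 13.3] Fbay [-0.  -0.7 -1. ]
```

Call:
send_rows --rows '[0, -0.17, 0.04, 0, 0, 0, 0, 0, 0, 0, -0.1, 0, 0, 0, 0, 0, 0, -0.1, 0, 0, 0, 0, 0, 0, -0.1, 0, 0, 0, 0, 0, 0, 0, 0, 0, 0]'

```text
t: 8.6
tcp_pos: [541.4, -217.1, 55.7]
tcp_rot: [0.124, 0.965, -0.029, 0.231]
ft_force: [-0.4, -0.0, -1.4]
grip_width: 0.375
grasp_force: 29.5
```

Call:
send_rows --rows '[0, 0, 0, -0.05, 0, 0, 0, 0, 0, 0, -0.05, 0, 0, 0, 0, 0, 0, -0.05, 0, 0, 0, 0, 0, 0, 0, 0, 0, 0, 0, 0, 0, 0, 0, 0, 0]'

```text
t: 9.1
tcp_pos: [541.6, -217.2, 54.5]
tcp_rot: [0.124, 0.965, -0.029, 0.232]
ft_force: [0.6, 1.0, -1.5]
grip_width: 0.38
grasp_force: 29.5
```

```bash
python3 -c "
from h import *
mod()"
```

```text
t 9.1 tcp [ 541.6 -217.2   54.5] F [ 0.6  1.  -1.5] M [0.08 0.33 0.  ] w 34.7 g 29.5
yaw(tool y) 75.41 approach [ 0.439 -0.114 -0.891]
tilt 26.99 tcp bay [-9.2 -0.  18.5] lip [-25.4  -8.3] leg/seat [-32.8  -4.7] foot bottom [15.   1.6] tooth [7.6 8.5] Fbay [ 0.4  1.1 -1.5]
```

Call:
send_rows --rows '[0, 0, 0, -0.05, 0, 0, 0, 0, 0, 0, -0.05, 0, 0, 0, 0, 0, 0, 0, 0, 0, 0, 0, 0, 0, 0, 0, 0, 0, 0, 0, 0, 0, 0, 0, 0]'

```text
t: 9.6
tcp_pos: [541.8, -217.3, 54.2]
tcp_rot: [0.124, 0.964, -0.03, 0.232]
ft_force: [-3.1, 1.7, 5.5]
grip_width: 0.371
grasp_force: 29.6
```

Call:
send_rows --rows '[0, 0, 0, -0.05, 0, 0, 0, 0, 0, 0, 0, 0, 0, 0, 0, 0, 0, 0, 0, 0, 0, 0, 0, 0, 0, 0, 0, 0, 0, 0, 0, 0, 0, 0, 0]'

```text
t: 10.1
tcp_pos: [541.7, -217.0, 54.0]
tcp_rot: [0.124, 0.964, -0.029, 0.232]
ft_force: [-4.3, 2.1, 9.2]
grip_width: 0.373
grasp_force: 29.8
```

Contact force lies along the tilted seat's normal, so the seat is on the near edge. Now I slide along the module's own +x.

Call:
send_rows --rows '[0, 0.086, -0.022, 0.065, 0, 0, 0, 0, 0.086, -0.022, 0.045, 0, 0, 0, 0, 0.086, -0.022, 0.045, 0, 0, 0, 0, 0.086, -0.022, 0.045, 0, 0, 0, 0, 0, 0, 0, 0, 0, 0]'

```text
t: 10.6
tcp_pos: [542.3, -216.9, 54.0]
tcp_rot: [0.123, 0.965, -0.028, 0.229]
ft_force: [-10.5, -0.0, 7.5]
grip_width: 0.371
grasp_force: 30.0
```

```bash
python3 -c "
from h import *
mod()"
```

```text
t 10.6 tcp [ 542.3 -216.9   54. ] F [-10.5  -0.    7.5] M [ 0.01  1.77 -0.15] w 33.8 g 30.0
yaw(tool y) 75.46 approach [ 0.436 -0.111 -0.893]
tilt 26.71 tcp bay [-8.6  0.4 18. ] lip [-24.8  -8.7] leg/seat [-32.2  -5.1] foot bottom [15.6  1. ] tooth [8.2 8. ] Fbay [-10.1  -2.7   7.5]
```

Call:
send_rows --rows '[0, 0, 0, 0, 0, 0, 0, 0, 0, 0, 0, 0, 0, 0, 0, 0, 0, 0, 0, 0, 0, 0, 0, 0, 0, 0, 0, 0, 0, 0, 0, 0, 0, 0, 0]'

```text
t: 11.1
tcp_pos: [542.3, -217.0, 54.0]
tcp_rot: [0.123, 0.965, -0.028, 0.229]
ft_force: [-10.6, 0.5, 7.6]
grip_width: 0.369
grasp_force: 30.0
```

```bash
python3 -c "
from h import *
s,M,f=mod()
S=cam('side');a=S['frame'][240:360,270:390][:,:,::-1]
cv2.imwrite('pics/b.png',cv2.resize(a,None,fx=5,fy=5,interpolation=2))
print(s['qpos'].round(4))"
```

```text
t 11.1 tcp [ 542.3 -217.    54. ] F [-10.6   0.5   7.6] M [ 0.08  1.77 -0.21] w 33.7 g 30.0
yaw(tool y) 75.45 approach [ 0.436 -0.111 -0.893]
tilt 26.72 tcp bay [-8.5  0.4 18. ] lip [-24.8  -8.7] leg/seat [-32.2  -5.1] foot bottom [15.7  1.1] tooth [8.3 8. ] Fbay [-10.3  -2.2   7.6]
[-0.452   0.3412  2.1375  0.4179  0.2234 -2.1562]
```

View pics/b.png

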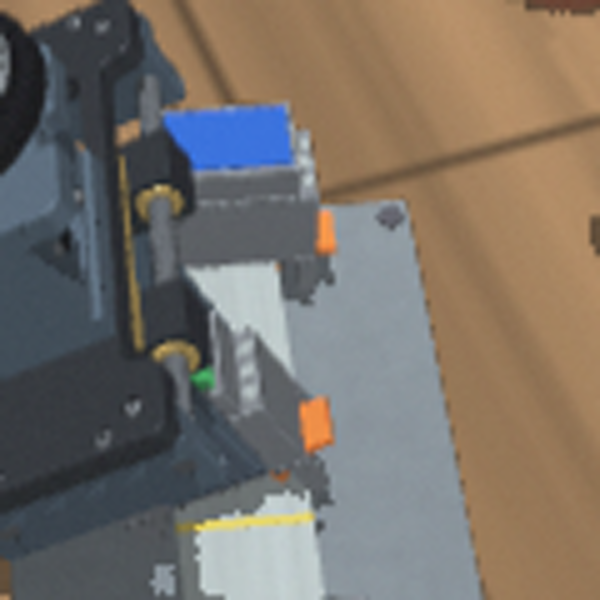

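```bash
python3 -c "
from h import *
s,M,f=mod()
d=(s['tcp_pos']-BAY)@EY
for n in('top','side'):
  c=cam(n)
  P=[(40,0,12),(22,0,1),(38,-17,17),(38,17,17),(38,-17,50),(31,-17,67),(38,0,12)]
  W=[BAY+f(x,z)[0]*EX+(d+y)*EY+np.array([0,0,f(x,z)[1]]) for x,y,z in P]
  print(n,[(p,q) for p,q in zip(P,proj(c,W).round(1).tolist())])
  R0=[(40,105,-5),(23,24,0),(-23,24,0),(23,-24,0),(38,88,0),(38,122,0)]
  print('rail',[(p,q) for p,q in zip(R0,proj(c,[BAY+x*EX+y*EY+np.array([0,0,z]) for x,y,z in R0]).round(1).tolist())])
  h=cv2.cvtColor(c['frame'],cv2.COLOR_RGB2HSV); m=cv2.inRange(h,(6,130,120),(19,255,255)); k,l,q,cc=cv2.connectedComponentsWithStats(m)
  for i in range(1,k):
        if q[i,4]>3 and ((340<cc[i][0]<450 and 255<cc[i][1]<310) if n=='top' else (310<cc[i][0]<365 and 250<cc[i][1]<400)): print(n,cc[i].round(1),q[i])
"
```

```text
t 11.15 tcp [ 542.3 -216.9   54. ] F [-9.7  0.   7.5] M [ 0.05  1.75 -0.17] w 33.8 g 30.0
yaw(tool y) 75.46 approach [ 0.436 -0.111 -0.893]
tilt 26.71 tcp bay [-8.6  0.4 18. ] lip [-24.8  -8.7] leg/seat [-32.2  -5.1] foot bottom [15.6  1. ] tooth [8.2 7.9] Fbay [-9.4 -2.4  7.5]
top [((40, 0, 12), [397.6, 276.0]), ((22, 0, 1), [395.3, 281.2]), ((38, -17, 17), [404.5, 279.5]), ((38, 17, 17), [390.3, 275.5]), ((38, -17, 50), [404.9, 284.7]), ((31, -17, 67), [404.1, 290.3]), ((38, 0, 12), [397.3, 276.8])]
rail [((40, 105, -5), [354.9, 259.4]), ((23, 24, 0), [386.4, 275.5]), ((-23, 24, 0), [381.2, 294.4]), ((23, -24, 0), [406.0, 281.1]), ((38, 88, 0), [361.8, 261.9]), ((38, 122, 0), [347.9, 258.0])]
top [397.1 276.1] [393 274   9   5  33]
top [439.  281.2] [437 281   5   2   5]
side [((40, 0, 12), [331.7, 324.0]), ((22, 0, 1), [325.0, 330.9]), ((38, -17, 17), [330.5, 331.2]), ((38, 17, 17), [328.3, 314.9]), ((38, -17, 50), [321.8, 321.0]), ((31, -17, 67), [313.2, 317.1]), ((38, 0, 12), [330.6, 324.4])]
rail [((40, 105, -5), [332.1, 286.0]), ((23, 24, 0), [327.8, 319.9]), ((-23, 24, 0), [301.5, 321.8]), ((23, -24, 0), [330.9, 342.7]), ((38, 88, 0), [332.1, 291.3]), ((38, 122, 0), [330.0, 277.5])]
side [334.6 287. ] [333 283   4   8  23]
side [332.7 324.5] [330 320   7  10  53]
side [351.2 386.8] [350 381   4  11  32]
```

Call:
send_rows --rows '[0, 0, 0, 0.1, 0, 0, 0, 0, 0, 0, 0, 0, 0, 0, 0, 0, 0, 0, 0, 0, 0, 0, 0, 0, 0, 0, 0, 0, 0, 0, 0, 0, 0, 0, 0]'

```text
t: 11.75
tcp_pos: [545.1, -218.2, 55.9]
tcp_rot: [0.123, 0.965, -0.03, 0.232]
ft_force: [-2.0, -1.1, -0.2]
grip_width: 0.376
grasp_force: 30.0
```

Call:
send_rows --rows '[0, 0, 0, 0.1, 0, 0, 0, 0, 0, 0, 0, 0, 0, 0, 0, 0, 0, 0, 0, 0, 0, 0, 0, 0, 0, 0, 0, 0, 0, 0, 0, 0, 0, 0, 0]'

```text
t: 12.25
tcp_pos: [545.0, -218.0, 56.9]
tcp_rot: [0.124, 0.965, -0.029, 0.232]
ft_force: [0.2, 0.1, -0.8]
grip_width: 0.37
grasp_force: 30.0
```

```bash
python3 -c "
from h import *
s,M,f=mod()"
```

```text
t 12.25 tcp [ 545.  -218.    56.9] F [ 0.2  0.1 -0.8] M [ 0.13  0.42 -0.  ] w 33.8 g 30.0
yaw(tool y) 75.41 approach [ 0.439 -0.114 -0.891]
tilt 26.99 tcp bay [-5.7  0.  20.9] lip [-21.8  -5.8] leg/seat [-29.2  -2.3] foot bottom [18.6  4.1] tooth [11.2 11. ] Fbay [ 0.2  0.1 -0.8]
```

Call:
send_rows --rows '[0, 0.086, -0.022, 0.04, 0, 0, 0, 0, 0.086, -0.022, 0.04, 0, 0, 0, 0, 0.086, -0.022, 0.045, 0, 0, 0, 0, 0, 0, 0, 0, 0, 0, 0, 0, 0, 0, 0, 0, 0]'

```text
t: 12.75
tcp_pos: [547.6, -218.8, 58.2]
tcp_rot: [0.124, 0.965, -0.029, 0.232]
ft_force: [0.3, 0.5, -2.2]
grip_width: 0.374
grasp_force: 30.0
```

```bash
python3 -c "
from h import *
s,M,f=mod()"
```

```text
t 12.75 tcp [ 547.6 -218.8   58.2] F [ 0.3  0.5 -2.2] M [0.08 0.36 0.02] w 34.1 g 30.0
yaw(tool y) 75.41 approach [ 0.439 -0.114 -0.891]
tilt 27.0 tcp bay [-3.  -0.  22.2] lip [-19.1  -4.5] leg/seat [-26.5  -1. ] foot bottom [21.3  5.4] tooth [13.9 12.3] Fbay [ 0.1  0.6 -2.2]
```

Call:
send_rows --rows '[0, 0.056, -0.015, -0.05, 0.0066, 0.0254, 0, 0, 0.056, -0.015, -0.05, 0.0066, 0.0254, 0, 0, 0.088, -0.023, 0.04, 0, 0, 0, 0, 0.088, -0.023, 0.04, 0, 0, 0, 0, 0, 0, 0, 0, 0, 0]'

```text
t: 13.25
tcp_pos: [550.3, -219.4, 57.9]
tcp_rot: [0.124, 0.97, -0.026, 0.206]
ft_force: [0.0, -1.3, -1.0]
grip_width: 0.369
grasp_force: 30.0
```

```bash
python3 -c "
from h import *
s,M,f=mod()"
```

```text
t 13.25 tcp [ 550.3 -219.4   57.9] F [ 0.  -1.3 -1. ] M [ 0.07  0.34 -0.02] w 33.6 g 30.0
yaw(tool y) 75.41 approach [ 0.394 -0.102 -0.914]
tilt 23.99 tcp bay [-0.3  0.1 21.9] lip [-17.8  -3.9] leg/seat [-25.  -0.] foot bottom [23.1  3.8] tooth [16.  11.1] Fbay [ 0.4 -1.3 -1. ]
```

Call:
send_rows --rows '[0, 0.088, -0.023, 0.035, 0, 0, 0, 0, 0.088, -0.023, 0.03, 0, 0, 0, 0, 0.088, -0.023, 0.035, 0, 0, 0, 0, 0, 0, 0, 0, 0, 0, 0, 0, 0, 0, 0, 0, 0]'

```text
t: 13.75
tcp_pos: [552.3, -219.8, 58.5]
tcp_rot: [0.124, 0.97, -0.026, 0.205]
ft_force: [-3.5, -0.4, -2.1]
grip_width: 0.368
grasp_force: 30.0
```

```bash
python3 -c "
from h import *
s,M,f=mod()"
```

```text
t 13.75 tcp [ 552.3 -219.8   58.5] F [-3.5 -0.4 -2.1] M [ 0.09  0.92 -0.02] w 33.6 g 30.0
yaw(tool y) 75.42 approach [ 0.392 -0.101 -0.914]
tilt 23.88 tcp bay [ 1.8  0.1 22.5] lip [-15.8  -3.3] leg/seat [-23.    0.6] foot bottom [25.1  4.4] tooth [18.1 11.7] Fbay [-3.3 -1.3 -2.1]
```

Leg meets the near edge exactly where predicted, so the lip is hooked. Rocking down now.

Call:
send_rows --rows '[0, 0.059, -0.015, -0.09, 0.0076, 0.029, 0, 0, 0.059, -0.015, -0.09, 0.0076, 0.029, 0, 0, 0.059, -0.015, -0.09, 0.0076, 0.029, 0, 0, 0.059, -0.015, -0.09, 0.0076, 0.029, 0, 0, 0, 0, 0, 0, 0, 0]'

```text
t: 14.25
tcp_pos: [555.2, -220.5, 55.1]
tcp_rot: [0.125, 0.981, -0.018, 0.147]
ft_force: [-3.1, 0.2, 0.8]
grip_width: 0.372
grasp_force: 30.0
```

```bash
python3 -c "
from h import *
s,M,f=mod()"
```

```text
t 14.25 tcp [ 555.2 -220.5   55.1] F [-3.1  0.2  0.8] M [0.18 0.97 0.02] w 34.0 g 30.0
yaw(tool y) 75.44 approach [ 0.283 -0.073 -0.956]
tilt 17.01 tcp bay [ 4.8  0.2 19.1] lip [-15.7  -4.4] leg/seat [-22.4   0.3] foot bottom [25.8 -1.7] tooth [19.7  6.4] Fbay [-3.1 -0.6  0.8]
```

Call:
send_rows --rows '[0, 0.037, -0.01, -0.065, 0.0055, 0.0211, 0, 0, 0.037, -0.01, -0.065, 0.0055, 0.0211, 0, 0, 0.037, -0.01, -0.065, 0.0055, 0.0211, 0, 0, 0.037, -0.01, -0.065, 0.0055, 0.0211, 0, 0, 0, 0, 0, 0, 0, 0]'

```text
t: 14.75
tcp_pos: [556.9, -221.0, 52.7]
tcp_rot: [0.126, 0.986, -0.013, 0.105]
ft_force: [-4.1, 1.2, 0.1]
grip_width: 0.371
grasp_force: 30.0
```

```bash
python3 -c "
from h import *
s,M,f=mod()"
```

```text
t 14.75 tcp [ 556.9 -221.    52.7] F [-4.1  1.2  0.1] M [0.22 0.66 0.01] w 33.9 g 30.0
yaw(tool y) 75.41 approach [ 0.203 -0.052 -0.978]
tilt 12.12 tcp bay [ 6.6  0.2 16.7] lip [-15.9  -4.9] leg/seat [-22.1   0.4] foot bottom [25.7 -5.7] tooth [20.3  2.8] Fbay [-4.3  0.1  0.1]
```

Call:
send_rows --rows '[0, 0.032, -0.008, -0.067, 0.0055, 0.0211, 0, 0, 0.032, -0.008, -0.067, 0.0055, 0.0211, 0, 0, 0.032, -0.008, -0.067, 0.0055, 0.0211, 0, 0, 0.032, -0.008, -0.067, 0.0055, 0.0211, 0, 0, 0, 0, 0, 0, 0, 0]'

```text
t: 15.25
tcp_pos: [558.4, -221.4, 50.1]
tcp_rot: [0.127, 0.99, -0.008, 0.062]
ft_force: [-2.0, 1.5, 0.2]
grip_width: 0.372
grasp_force: 30.0
```

```bash
python3 -c "
from h import *
s,M,f=mod()"
```

```text
t 15.25 tcp [ 558.4 -221.4   50.1] F [-2.   1.5  0.2] M [0.23 0.66 0.01] w 33.9 g 30.0
yaw(tool y) 75.41 approach [ 0.121 -0.031 -0.992]
tilt 7.16 tcp bay [ 8.1  0.2 14.1] lip [-16.1  -5.5] leg/seat [-21.9   0.3] foot bottom [25.3 -9.9] tooth [20.6 -0.9] Fbay [-2.3  0.9  0.2]
```

Call:
send_rows --rows '[0, 0.026, -0.007, -0.07, 0.0055, 0.0211, 0, 0, 0.026, -0.007, -0.07, 0.0055, 0.0211, 0, 0, 0.026, -0.007, -0.07, 0.0055, 0.0211, 0, 0, 0.026, -0.007, -0.07, 0.0055, 0.0211, 0, 0, 0, 0, 0, 0, 0, 0]'

```text
t: 15.75
tcp_pos: [559.5, -221.8, 47.0]
tcp_rot: [0.127, 0.992, -0.002, 0.018]
ft_force: [-0.9, 0.2, -1.4]
grip_width: 0.368
grasp_force: 30.0
```

```bash
python3 -c "
from h import *
s,M,f=mod()"
```

```text
t 15.75 tcp [ 559.5 -221.8   47. ] F [-0.9  0.2 -1.4] M [0.22 0.37 0.02] w 33.6 g 30.0
yaw(tool y) 75.41 approach [ 0.035 -0.009 -0.999]
tilt 2.06 tcp bay [ 9.3  0.  11. ] lip [-16.6  -6.4] leg/seat [-21.8  -0.1] foot bottom [ 24.3 -14.5] tooth [20.4 -5.1] Fbay [-0.9 -0.1 -1.4]
```

Call:
send_rows --rows '[0, 0.013, -0.003, -0.05, 0.003, 0.0116, 0, 0, 0.013, -0.003, -0.05, 0.003, 0.0116, 0, 0, 0.013, -0.003, -0.05, 0.003, 0.0116, 0, 0, 0, 0, 0, 0, 0, 0, 0, 0, 0, 0, 0, 0, 0]'

```text
t: 16.25
tcp_pos: [559.9, -222.0, 46.1]
tcp_rot: [0.127, 0.992, 0.0, 0.001]
ft_force: [-1.9, -0.7, 0.9]
grip_width: 0.371
grasp_force: 30.0
```

```bash
python3 -c "
from h import *
s,M,f=mod()"
```

```text
t 16.25 tcp [ 559.9 -222.    46.1] F [-1.9 -0.7  0.9] M [ 0.1   0.27 -0.01] w 33.9 g 30.0
yaw(tool y) 75.4 approach [ 0.002 -0.    -1.   ]
tilt 0.11 tcp bay [ 9.8 -0.1 10.1] lip [-16.7  -6.4] leg/seat [-21.7   0.1] foot bottom [ 23.8 -15.9] tooth [20.3 -6.4] Fbay [-1.6 -1.1  0.9]
```

Call:
send_rows --rows '[0, 0, 0, -0.05, 0.003, 0.01, 0, 0, 0, 0, -0.05, 0.003, 0.01, 0, 0, 0, 0, 0, 0, 0, 0, 0, 0, 0, 0, 0, 0, 0, 0, 0, 0, 0, 0, 0, 0]'

```text
t: 16.75
tcp_pos: [560.0, -222.1, 46.3]
tcp_rot: [0.127, 0.992, 0.002, -0.009]
ft_force: [-3.2, 1.3, 7.5]
grip_width: 0.374
grasp_force: 30.0
```

```bash
python3 -c "
from h import *
s,M,f=mod()"
```

```text
t 16.75 tcp [ 560.  -222.1   46.3] F [-3.2  1.3  7.5] M [ 0.16  0.48 -0.01] w 34.1 g 30.0
yaw(tool y) 75.39 approach [-0.018  0.006 -1.   ]
tilt -1.06 tcp bay [ 9.9 -0.1 10.3] lip [-16.9  -5.8] leg/seat [-21.8   0.8] foot bottom [ 23.4 -16. ] tooth [20.1 -6.4] Fbay [-3.4  0.5  7.5]
```

Call:
send_rows --rows '[0, 0, 0, 0.05, -0.005, -0.019, 0, 0, 0, 0, 0.04, 0, 0, 0, 1.5, 0, 0, 0, 0, 0, 0, 3.6, 0, 0, 0, 0, 0, 0, 5.0, 0, 0, 0, 0, 0, 0]'

```text
t: 17.25
tcp_pos: [560.1, -222.0, 45.5]
tcp_rot: [0.127, 0.992, 0.001, 0.0]
ft_force: [0.1, -0.2, -0.5]
grip_width: 0.456
grasp_force: 0.0
```

Call:
send_rows --rows '[7.0, 0, 0, 0, 0, 0, 0, 7.0, 0, 0, 0, 0, 0, 0, 7.0, 0, 0, 0, 0, 0, 0, 7.0, 0, 0, 0, 0, 0, 0, 7.0, 0, 0, 0, 0, 0, 0]'

```text
t: 17.75
tcp_pos: [559.7, -221.9, 45.7]
tcp_rot: [0.127, 0.992, 0.001, 0.0]
ft_force: [-0.1, -0.4, 0.0]
grip_width: 0.766
grasp_force: 0.0
```

Call:
send_rows --rows '[7.0, 0, 0, 2.0, 0, 0, 0, 7.0, 0, 0, 3.0, 0, 0, 0, 7.0, 0, 0, 3.0, 0, 0, 0, 7.0, -3.0, 0.5, 3.0, 0, 0, 0, 7.0, -5, 1, 0, 0, 0, 0]'

```text
t: 18.25
tcp_pos: [484.6, -208.8, 159.7]
tcp_rot: [0.127, 0.992, -0.001, 0.005]
ft_force: [-0.4, -0.6, 1.0]
grip_width: 0.77
grasp_force: 0.0
```

Call:
send_rows --rows '[7.0, -4.5, 1.0, 0.5, 0, 0, 0, 7.0, -4.5, 1.0, 0.5, 0, 0, 0, 7.0, -4, 1.0, 0.5, 0, 0, 0, 7.0, 0, 0, 0, 0, 0, 0, 7.0, 0, 0, 0, 0, 0, 0]'

```text
t: 18.75
tcp_pos: [350.7, -177.2, 171.4]
tcp_rot: [0.127, 0.992, 0.0, 0.001]
ft_force: [-0.2, -0.7, 0.1]
grip_width: 0.766
grasp_force: 0.0
```

```bash
python3 -c "
from h import *
T,S,s,M=look('e')
g=blob(col(S,'green',(280,260,360,380))); print(yaw_of(S,g[2],86))
g=blob(col(T,'green',(365,255,425,320))); print(yaw_of(T,g[2],86))
for c,bx in((T,(335,250,365,292)),(S,(295,258,335,280))):
    b=blob(col(c,'blue',bx)); print('blue',yaw_of(c,b[2],86),b[0])
for n,c in(('top',T),('side',S)):
  print(proj(c,[BAY+40*EX+y*EY+np.array([0,0,-5]) for y in(105,0,-105)]).round(1).tolist())
  h=cv2.cvtColor(c['frame'],cv2.COLOR_RGB2HSV); m=cv2.inRange(h,(6,130,120),(19,255,255)); k,l,q,cc=cv2.connectedComponentsWithStats(m)
  for i in range(1,k):
        if q[i,4]>3 and ((340<cc[i][0]<450 and 255<cc[i][1]<310) if n=='top' else (310<cc[i][0]<365 and 250<cc[i][1]<400)): print(n,cc[i].round(1),q[i])
b=cv2.resize(S['frame'][240:420,260:380],None,fx=3.3,fy=3.3,interpolation=2)[:,:,::-1]
a=cv2.resize(T['frame'][235:345,320:455],(400,326),interpolation=2)[:,:,::-1]
o=np.zeros((594,800,3),np.uint8);o[:,:396]=b[:594,:396];o[:326,400:]=a;cv2.imwrite('pics/e.png',o)"
```

```text
t 18.85 tcp [ 351.8 -177.6  171.1] F [ 0.  -0.6 -0.5] M [-0.02 -0.03  0.  ] w 70.1 g 0.0
yaw(tool y) 75.4 approach [ 0.002  0.    -1.   ]
green [396.8 284.7] 265
green [319.5 314.4] 394
green centre [ 555.2 -220.2   83.6] 2.3 in tool [-207.4   10.    87.8]
(array([ 555.5, -222. ]), array([27.3, 49.5], dtype=float32), np.float32(-14.8))
(array([ 554. , -219.6]), array([27.2, 49.2], dtype=float32), np.float32(-14.7))
blue (array([ 579.4, -117.4]), array([27.2, 48.1], dtype=float32), np.float32(-15.8)) [351.75581395 272.26356589]
blue (array([ 581.5, -120.2]), array([27.2, 48.9], dtype=float32), np.float32(-14.3)) [313.37209302 267.66445183]
[[354.9, 259.4], [397.7, 271.6], [440.3, 283.7]]
top [354.6 257.4] [352 257   6   2   7]
top [399.  269.8] [397 269   5   2   5]
top [439.2 281.3] [437 281   5   2   6]
[[332.1, 286.0], [339.1, 332.1], [347.3, 386.3]]
side [334.6 286.9] [333 283   4   8  22]
side [342.3 332.8] [341 328   4  10  32]
side [351.2 386.8] [350 381   4  11  32]
```

View pics/e.png

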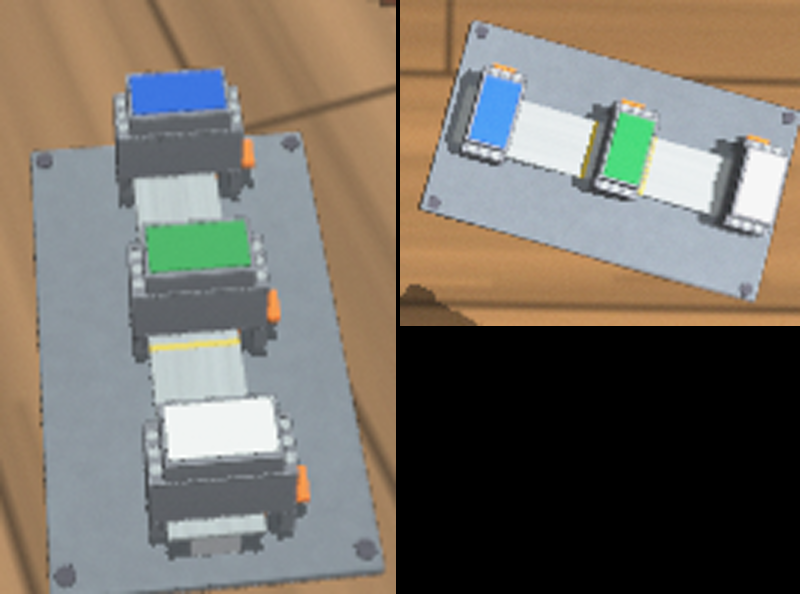

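The module sits level at the blue module's height (83.6 against 83.5 mm). Its orange foot sticks out as far as those on the mounted modules, it is 105 mm from the blue one, and the spare and the bystanders were not touched. Handing in.

```bash
python3 -c "
from rig import workorder
print(workorder.hand_in())"
```

```text
the job is handed in; nothing more can be done
None
```

The green-topped module is hooked, clicked in and level in the free bay, midway between the yellow marks; the gripper has let go and the job is handed in, with readings after each move showing no more than about 15 N at the wrist.

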